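# Sweep ferrite rings through the tray mouth

## Robot

A 6-joint arm with a two-finger parallel gripper is mounted at the origin on the work surface. World frame = base frame: x ahead of the robot, y to its left, z up, the work surface at z = 0. Lengths are in m, angles in rad, forces in N, time in s.
With the tool pointing down it reaches from about 0.4 to 0.925 m from the base axis. Payload 12.5 kg.
Tool frame: the origin (TCP) lies between the finger pads; the fingertips stand bot.tips_ahead ahead of it and the grasp point (between the pads) lies 11 mm behind it (bot.tips_ahead is the distance from the TCP to the fingertips, in m); z points along the fingers, y is the line along which they close (so a half turn about z gives the same grasp; the last joint's range is limited). The gripper opens to 95 mm and grips with 3 to 60 N. Pads are 20 mm wide; open, the fingers measure 119 mm over their backs; the gripper's body (75 mm by 180 mm) begins 59 mm behind the grasp point.
Start: joints at [1.178, 0.491, 1.559, -0, 1.092, -0.106], TCP at [0.177, 0.599, 0.197] pointing down, gripper open.
Joint ranges: [-3.1, 3.1], [-0.84, 2.19], [0.05, 2.79], [-1.13, 4.28], [0.06, 2.93], [-2.69, 2.69]. Speed limits (rad/s): [2.22, 2.22, 2.79, 3.14, 3.14, 3.14].

## Interface

Orientations are given as a rotation vector (axis times angle).
In Python, from plant import bot, planner, vision, close_job gives the robot as it stands. Calls block until the motion is done:
- bot.movep(position, orientation): joint-space move of the TCP to a pose.
- bot.move_l(position, orientation=None, v=0.15, guard=None): straight line of the TCP; orientation=None keeps the orientation; v is the mean speed in m/s. With guard (N) it stops when the force on the tool has changed by that much, and returns True; else False.
- bot.move_joints(angles): joint-space move.
- bot.move_gripper(opening): finger opening in m; the grip force is fixed at half the most; returns when the fingers have stopped.
- bot.wait(seconds).
- planner.solve_ik(position, orientation): joint angles nearest the present ones, or None.
- bot.sense(): the state.
- vision.read_camera(name): name is "side" or "top"; returns a dict with "frame" (384x512x3 uint8, red, green, blue), "range_z" (384x512 float32, m along the optical axis (not along the pixel's ray), 0 where there is no reading), "K" (3x3 intrinsics, pixels), "rvec" (rotation vector, rad) and "tvec" (3), from world to camera coordinates, as OpenCV has them. Camera axes: x right, y down, z forward; pixel columns grow to the right and rows downward; lengths in m; the calibration is good to about 2 mm. A picture is of the moment at which its call begins.
A pose or a line that the arm cannot do raises bot.IKError and nothing moves.
- close_job(): hands the job in; it is judged then, once.
The state is a dict: "clock": time; "q": joint angles; "joint_velocities": joint speeds; "effort": joint torques, N m; "position": TCP position; "ee_rot": TCP orientation; "force": force on the tool from outside, world axes, zero at the start; "torque": the same for the moment, N m; "grip_width": finger opening in m; "finger_force": force on a finger pad.
Only numpy, scipy, OpenCV 4.12 (cv2) and the standard library are available. Lean on these libraries where they do the work, as an engineer would, in place of code of your own. Each camera call takes 0.05 s, during which the arm holds its last target. There are 200 camera calls.

## Task

Sweep the three loose ferrite rings along the sorting tray with the fingertips and out through its narrow mouth, one at a time, so that each has dropped into the catch bin before the next one follows. Push the rings, do not pick any up; leave the finned heat sink standing where it is on the tray and do not disturb the jar, bottle and screwdriver beside it. Finish with the gripper clear of everything.

Things in the scene. Friction and masses are not known exactly. Their poses are not given: they have to be found in the camera images.
- tray: sorting tray of folded aluminium sheet on legs, fixed; origin: centre of its underside, 3 mm above the bench; z up. Floor top 60 mm above the origin. A rim 14 mm high stands round it. Inside the rim, x = -85 to 85 mm; back wall at y = 110; side walls run from the back to y = -39, then taper in straight (45 degrees) to the open mouth at y = -105, 38 mm wide (x = -19 to 19)
- gate (a point): middle of the tray's mouth, on the edge where the floor ends, at floor height; axes as the tray's: y points from the mouth back into the tray, x along the edge. The mouth has no sill: there the sheet bends down into a steep 36 mm lip, so a ring whose centre is pushed past the edge tips and slides down into the bin
- bin: open white catch bin (organiser drawer), 86 mm (x) by 106 mm (y) by 50 mm high, 3 mm walls and floor, fixed; origin: centre of its underside, axes as the tray's. It stands on the mat in front of the mouth, its rear edge 13 mm under the tray, its rim 10 mm below the tray floor
- ring1: ferrite ring core, dark grey, lying flat: 25 mm outer diameter, 15 mm hole, 10 mm high, about 16 g, slides on the tray. Origin: centre of its underside. The three rings are identical
- ring2: ferrite ring core, dark grey, lying flat: 25 mm outer diameter, 15 mm hole, 10 mm high, about 16 g, slides on the tray. Origin: centre of its underside. The three rings are identical
- ring3: ferrite ring core, dark grey, lying flat: 25 mm outer diameter, 15 mm hole, 10 mm high, about 16 g, slides on the tray. Origin: centre of its underside. The three rings are identical
- heatsink: black finned heat sink, 26 by 26 mm, 18 mm high, 22 g, standing loose on the tray in the rear half on one side; origin: centre of its underside. To be left alone
- jar: small flux jar with a white cap, 38 mm diameter, 34 mm high, loose on the mat beside the tray; origin: centre of its underside. To be left alone
- bottle: small amber bottle with a blue cap, 30 mm diameter, 62 mm high, loose on the mat beside the tray; origin: centre of its underside. To be left alone
- screwdriver: screwdriver 150 mm long, black handle 26 mm thick, lying on the mat behind the tray; origin: at mat level under the middle of its length; its x axis points from handle to tip. To be left alone
Not all that is in view belongs to the job. What is shaped like the ring3 but green is not meant. Several things have the shape of the bin; the one meant has the colours described above.

How it is judged:
On the way, in this order (a step that is already met when the one before it is completed fails the run):
1. one ring, and only one, has gone through the mouth and lies in the bin (((x of ring1 in the frame of bin between -0.041 and 0.041 m and y of ring1 in the frame of bin between -0.051 and 0.051 m and z of ring1 in the frame of bin below 0.048 m) or (x of ring2 in the frame of bin between -0.041 and 0.041 m and y of ring2 in the frame of bin between -0.051 and 0.051 m and z of ring2 in the frame of bin below 0.048 m) or (x of ring3 in the frame of bin between -0.041 and 0.041 m and y of ring3 in the frame of bin between -0.051 and 0.051 m and z of ring3 in the frame of bin below 0.048 m))), for 0.3 s.
2. a second ring has followed it into the bin ((((x of ring1 in the frame of bin between -0.041 and 0.041 m and y of ring1 in the frame of bin between -0.051 and 0.051 m and z of ring1 in the frame of bin below 0.048 m) and (x of ring2 in the frame of bin between -0.041 and 0.041 m and y of ring2 in the frame of bin between -0.051 and 0.051 m and z of ring2 in the frame of bin below 0.048 m)) or ((x of ring1 in the frame of bin between -0.041 and 0.041 m and y of ring1 in the frame of bin between -0.051 and 0.051 m and z of ring1 in the frame of bin below 0.048 m) and (x of ring3 in the frame of bin between -0.041 and 0.041 m and y of ring3 in the frame of bin between -0.051 and 0.051 m and z of ring3 in the frame of bin below 0.048 m)) or ((x of ring2 in the frame of bin between -0.041 and 0.041 m and y of ring2 in the frame of bin between -0.051 and 0.051 m and z of ring2 in the frame of bin below 0.048 m) and (x of ring3 in the frame of bin between -0.041 and 0.041 m and y of ring3 in the frame of bin between -0.051 and 0.051 m and z of ring3 in the frame of bin below 0.048 m)))), for 0.3 s.
3. the third ring has followed into the bin (x of ring1 in the frame of bin between -0.041 and 0.041 m and y of ring1 in the frame of bin between -0.051 and 0.051 m and z of each of ring1, ring2, ring3 in the frame of bin below 0.048 m and x of ring2 in the frame of bin between -0.041 and 0.041 m and y of ring2 in the frame of bin between -0.051 and 0.051 m and x of ring3 in the frame of bin between -0.041 and 0.041 m and y of ring3 in the frame of bin between -0.051 and 0.051 m), for 0.3 s.
At the end, for the whole second after the job is handed in: all three rings lie at rest inside the catch bin, each underside centre below its rim; the heat sink stands within 20 mm of where it stood, and so do the jar, bottle and screwdriver (all of step 3 and linear speed of each of ring1, ring2, ring3 below 0.02 m/s and distance of each of heatsink, jar, bottle, screwdriver from where it was at the start of the episode below 0.02 m); the robot touches nothing.
It fails at once if a ring is picked up: raised more than 15 mm off the tray floor (z of any of ring1, ring2, ring3 in the frame of tray above 0.075 m).
It fails at once if the heat sink is moved more than 20 mm or tipped over (distance of heatsink from where it was at the start of the episode above 0.02 m or angle between heatsink's own z axis and vertical above 0.6 rad).
It fails at once if the jar, bottle or screwdriver is moved more than 20 mm (distance of any of jar, bottle, screwdriver from where it was at the start of the episode above 0.02 m).
It also fails if it takes over 58 s, if anything falls off the work surface, if the arm or the gripper's body presses on something with over 40 N, if the wrist force passes 120 N, or if a joint passes its speed limit or range.

## Working session

There is one attempt and no reset: what is moved stays moved. The work goes in short steps, each a Python script; the robot and the scene stay as the last script left them, time stands still between calls to the robot, and variables do not carry over. Pictures are saved under pics/ and viewed, at most 10 in all, crops included, and the job is handed in when it is done.

```bash
ls; mkdir -p pics; python3 - <<'E'
from plant import bot,planner,vision
import cv2,numpy as np
for n in("top","side"):
    c=vision.read_camera(n);cv2.imwrite(f"pics/{n}0.png",c["frame"][:,:,::-1]);np.savez(f"{n}0.npz",**c)
    R=cv2.Rodrigues(np.array(c["rvec"]))[0];print(n,-R.T@c["tvec"],R[2],c["K"][0])
s=bot.sense();print(s["clock"],s["position"],s["ee_rot"],bot.tips_ahead)
E
```

```text
pics
top [0.45485169 0.06786762 0.98198299] [ 0.15368447  0.03316647 -0.9875632 ] [471.95025638   0.         253.7508133 ]
side [0.5567625  0.79601756 0.46105302] [ 0.06172882 -0.88177551 -0.46761256] [443.17080159   0.         253.48986461]
0.1 [0.17671533 0.59926532 0.1964313 ] [-4.48978025e-01 -3.10910178e+00  1.46598143e-03] 0.008
```

View pics/top0.png

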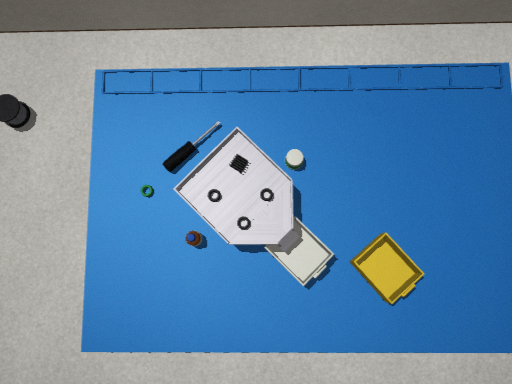

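View pics/side0.png

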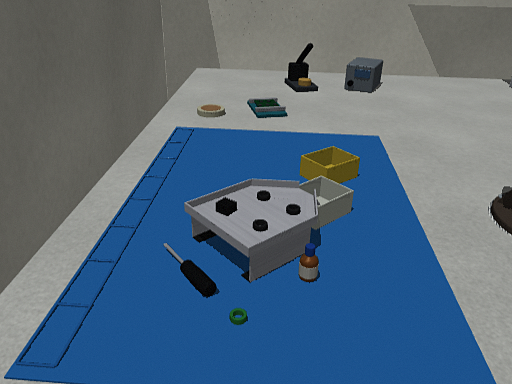

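The top view shows rings at about (215,196), (267,195) and (244,223), the heat sink at (240,163), and the tray mouth at lower right (~(288,240)). The white bin is at (302,253), the jar at (295,158) and the bottle at (194,238).

```bash
cat > h.py <<'E'
import cv2,numpy as np
from scipy.optimize import least_squares
def rays(c,uv,z):
    """world xy of pixels uv on plane height z"""
    R=cv2.Rodrigues(np.array(c["rvec"]))[0];o=-R.T@np.array(c["tvec"]).ravel()
    uv=np.atleast_2d(np.array(uv,float))
    d=np.c_[uv,np.ones(len(uv))]@np.linalg.inv(c["K"]).T@R
    return (o+d*((z-o[2])/d[:,2])[:,None])[:,:2]
def cloud(c):
    v,u=np.indices(c["range_z"].shape);R=cv2.Rodrigues(np.array(c["rvec"]))[0]
    P=np.dstack([u,v,np.ones_like(u)])@np.linalg.inv(c["K"]).T*c["range_z"][...,None]
    return (P-np.array(c["tvec"]).ravel())@R
E
python3 - <<'E'
from h import *
c=dict(np.load("top0.npz"));P=cloud(c);f=c["frame"].astype(int);z=P[...,2]
for n,uv in dict(floor=(235,200),bench=(330,150),rim=(238,130),ring=(208,196),jar=(295,156),bottle=(192,236),hs=(240,163)).items(): print(n,P[uv[1],uv[0]].round(4))
m=np.zeros(z.shape,bool);m[120:252,165:303]=1
t=(m&(z>.045)&(z<.095)&(np.abs(f[...,0]-f[...,2])<50)).astype(np.uint8)
n,l,s,_=cv2.connectedComponentsWithStats(t);k=1+s[1:,4].argmax();t=(l==k).astype(np.uint8)
h=cv2.convexHull(cv2.findContours(t,0,1)[0][0]).astype(np.float32)
for e in(3,5):
  a=cv2.approxPolyDP(h,e,True)[:,0];print(a.tolist());print(rays(c,a,.077).round(4).tolist())
dark=(m&(f.max(2)<75)&(z>.055)).astype(np.uint8)
n,l,s,g=cv2.connectedComponentsWithStats(dark)
for i in range(1,n):
  if s[i,4]>25: print(s[i],g[i].round(1),rays(c,g[i],.07).round(4),np.median(z[l==i]).round(4))
v=cv2.resize(c["frame"][110:300,150:350,::-1],None,fx=4,fy=3.1*4/3.1*.75,interpolation=cv2.INTER_CUBIC)
cv2.imwrite("pics/crop.png",v)
E
```

```text
floor [0.5771 0.1355 0.066 ]
bench [ 0.6898 -0.0605  0.0064]
rim [0.7167 0.1294 0.073 ]
ring [0.5845 0.1879 0.0728]
jar [0.6707 0.015  0.0369]
bottle [0.5071 0.219  0.0666]
hs [0.6501 0.1255 0.0706]
[[236.0, 127.0], [291.0, 179.0], [302.0, 225.0], [281.0, 248.0], [268.0, 251.0], [228.0, 243.0], [174.0, 189.0]]
[[0.7218, 0.1331], [0.6159, 0.0258], [0.5264, 0.0062], [0.4829, 0.0468], [0.4773, 0.0716], [0.4928, 0.1479], [0.5982, 0.2541]]
[[236.0, 127.0], [291.0, 179.0], [302.0, 225.0], [281.0, 248.0], [228.0, 243.0], [174.0, 189.0]]
[[0.7218, 0.1331], [0.6159, 0.0258], [0.5264, 0.0062], [0.4829, 0.0468], [0.4928, 0.1479], [0.5982, 0.2541]]
[230 155  18  18 181] [238.9 163.3] [[0.6496 0.1278]] 0.0761
[261 189  12  12  73] [266.5 194.3] [[0.5873 0.0737]] 0.0733
[209 190  12  12  74] [214.2 195.3] [[0.5861 0.176 ]] 0.0731
[238 217  12  13  74] [243.4 222.7] [[0.5321 0.1188]] 0.0735
```

View pics/crop.png

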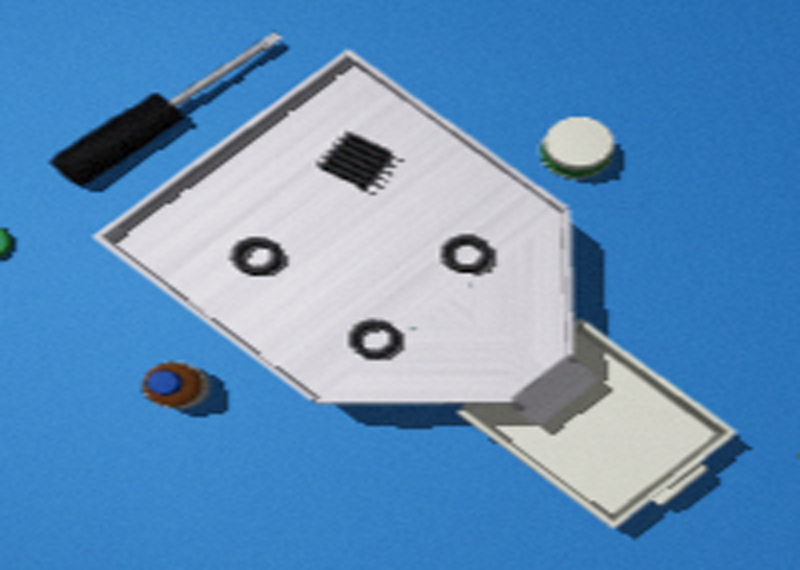

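```bash
cat >> h.py <<'E'
OUT=np.array([[87,112],[87,-40],[-87,-40],[-87,112]])/1e3
def Rz(a): return np.array([[np.cos(a),-np.sin(a)],[np.sin(a),np.cos(a)]])
E
python3 - <<'E'
from h import *
c=dict(np.load("top0.npz"))
crop=np.array([[348,52],[569,210],[317,402],[97,237]])
W=rays(c,crop/[4,3]+[150,110]-.5,.077)
f=lambda p:((OUT@Rz(p[2]).T+p[:2])-W).ravel()
r=least_squares(f,[.6,.13,-.78]);print(r.x.round(4),(r.fun*1e3).round(1))
T=lambda w:((np.atleast_2d(w)-r.x[:2])@Rz(r.x[2])*1e3).round(1)
m=rays(c,np.array([[577,357],[512,403]])/[4,3]+[150,110]-.5,.077);print("mouth",T(m))
b=rays(c,np.array([[736,432],[614,527]])/[4,3]+[150,110]-.5,.05);print("bin front corners",T(b))
for n,uv,z in [("hs",(238.9,163.3),.08),("r1",(266.5,194.3),.07),("r2",(214.2,195.3),.07),("r3",(243.4,222.7),.07)]:print(n,T(rays(c,uv,z)))
np.save("tray.npy",r.x)
E
```

```text
[ 0.5816  0.1138 -0.7824] [ 0.2 -0.2  0.2 -0.2 -0.1  0.4 -0.3 -0. ]
mouth [[  20.9 -108.7]
 [ -21.8 -107. ]]
bin front corners [[  42.3 -197.2]
 [ -43.1 -196.9]]
hs [[37.4 55.8]]
r1 [[ 32.4 -24.5]]
r2 [[-40.6  47.3]]
r3 [[-38.6 -31.5]]
```

```bash
cat >> h.py <<'E'
from scipy.spatial.transform import Rotation as Ro
from plant import bot,planner,vision
tr=np.load("tray.npy"); ZP,ZH=.075,.135
FLIP=1
def pose(c,a,back,z):
    """TCP pose with the pad centres `back` mm behind ring centre c (tray mm), heading a from tray -y toward +x"""
    d=np.array([np.sin(a),-np.cos(a)]); p=(np.array(c)-back*d)/1e3
    w=Rz(tr[2])@p+tr[:2]; x=np.r_[Rz(tr[2])@d,0]*FLIP; zz=np.array([0,0,-1.])
    return np.r_[w,z],Ro.from_matrix(np.c_[x,np.cross(zz,x),zz]).as_rotvec()
C=21  # in contact: 10 mm half pad + 11 mm in the notch
def plan(r,mid):
    a=np.arctan2(mid[0]-r[0],r[1]-mid[1])
    return [pose(r,a,C+7,ZH),pose(r,a,C+7,ZP),pose(mid,a,C,ZP),pose(mid,a,C+10,ZP),
            pose(mid,0,C+8,ZP),pose((0,-112),0,C,ZP),pose((0,-112),0,C+15,ZP),pose((0,-112),0,C+15,ZH)]
V=[.2,.08,.06,.1,.1,.05,.1,.2]
A,B,Cc=((32.4,-24.5),(0,-72)),((-38.6,-31.5),(0,-78)),((-40.6,47.3),(0,-72))
def look(n):
    c=vision.read_camera("top");cv2.imwrite(f"pics/{n}.png",cv2.resize(c["frame"][110:300,150:350,::-1],None,fx=3,fy=3))
    f=c["frame"].astype(int);P=cloud(c)
    d=((f.max(2)<75)&(P[...,2]>.0)).astype(np.uint8);d[:110]=0;d[300:]=0;d[:,:150]=0;d[:,350:]=0
    k,l,s,g=cv2.connectedComponentsWithStats(d)
    for i in range(1,k):
        if 40<s[i,4]<300:
            zz=np.median(P[l==i][:,2]); print(s[i,4],zz.round(3),((rays(c,g[i],zz)[0]-tr[:2])@Rz(tr[2])*1e3).round(1))
E
python3 - <<'E'
import h
from h import *
for fl in(1,-1):
    h.FLIP=fl
    for t in(A,B,Cc): print(fl,[None if (q:=planner.solve_ik(*p)) is None else np.round(q,2)[[0,5]].tolist() for p in plan(*t)])
E
```

```text
1 [[0.02, -1.74], [0.02, -1.74], [0.0, -1.76], [0.0, -1.76], [0.03, -2.33], [-0.03, -2.39], [-0.01, -2.37], [-0.01, -2.37]]
1 [None, None, None, None, [0.02, -2.34], [-0.03, -2.39], [-0.01, -2.37], [-0.01, -2.37]]
1 [[0.22, -2.47], [0.22, -2.47], [0.03, -2.66], [0.05, -2.64], [0.03, -2.33], [-0.03, -2.39], [-0.01, -2.37], [-0.01, -2.37]]
-1 [[0.02, 1.4], [0.02, 1.4], [0.0, 1.38], [0.0, 1.39], [0.03, 0.81], [-0.03, 0.75], [-0.01, 0.77], [-0.01, 0.77]]
-1 [[0.15, 0.24], [0.15, 0.24], [0.03, 0.12], [0.04, 0.13], [0.02, 0.81], [-0.03, 0.75], [-0.01, 0.77], [-0.01, 0.77]]
-1 [[0.22, 0.67], [0.22, 0.67], [0.03, 0.48], [0.05, 0.5], [0.03, 0.81], [-0.03, 0.75], [-0.01, 0.77], [-0.01, 0.77]]
```

```bash
sed -i 's/^FLIP=1/FLIP=-1/' h.py; cat >> h.py <<'E'
def run(ps,vs):
    for i,(p,v) in enumerate(zip(ps,vs)):
        if bot.move_l(*p,v=v,guard=15): print("guard at",i,bot.sense()["force"].round(1),bot.sense()["position"].round(4)); return False
    return True
E
python3 - <<'E'
from h import *
P=plan(*A); p=P[0]
bot.move_gripper(.010); bot.movep(p[0]+[0,0,.03],p[1])
ok=run(P,V); print(ok,bot.sense()["clock"],bot.sense()["grip_width"])
if ok:
    q=plan(*Cc)[0]; bot.move_l(q[0]+[0,0,.03],q[1],v=.3)
look("a"); s=vision.read_camera("side");cv2.imwrite("pics/as.png",s["frame"][:,:,::-1]);print(bot.sense()["clock"])
E
```

```text
True 9.2083 0.00976923804592582
165 0.077 [37.2 56.4]
48 0.073 [ 32.1 -24.3]
82 0.074 [-38.8 -30.8]
9.9917
```

View pics/a.png

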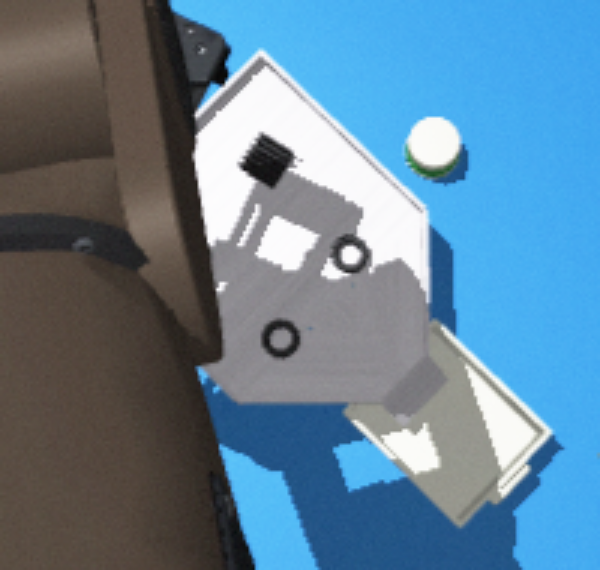

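Ring A, at (350,253) in the crop, has not moved, so the tips passed over or beside it. I'll probe the floor and check where the tips really are.

```bash
python3 - <<'E'
from h import *
P=plan(*A)
print([p[0].round(4).tolist() for p in P[:3]])
bot.move_l(P[0][0],P[0][1],v=.2); print(bot.sense()["position"].round(4),bot.sense()["ee_rot"].round(3),P[0][1].round(3))
g=bot.move_l(P[1][0]-[0,0,.012],v=.05,guard=4); s=bot.sense();print(g,s["position"].round(4),s["force"].round(1),bot.tips_ahead)
bot.wait(.2);s=bot.sense();print(s["position"].round(4),s["force"].round(1))
c=vision.read_camera("side");cv2.imwrite("pics/s1.png",cv2.resize(c["frame"][120:300,150:400,::-1],None,fx=3,fy=3))
E
```

```text
[[0.6148, 0.0789, 0.135], [0.6148, 0.0789, 0.075], [0.5515, 0.0667, 0.075]]
[0.6147 0.0789 0.1352] [-3.127 -0.299 -0.   ] [3.127 0.298 0.   ]
False [0.615  0.0789 0.0633] [-0.   0.   0.4] 0.008
[0.6149 0.0789 0.0632] [ 0.6  0.2 -0.3]
```

View pics/s1.png

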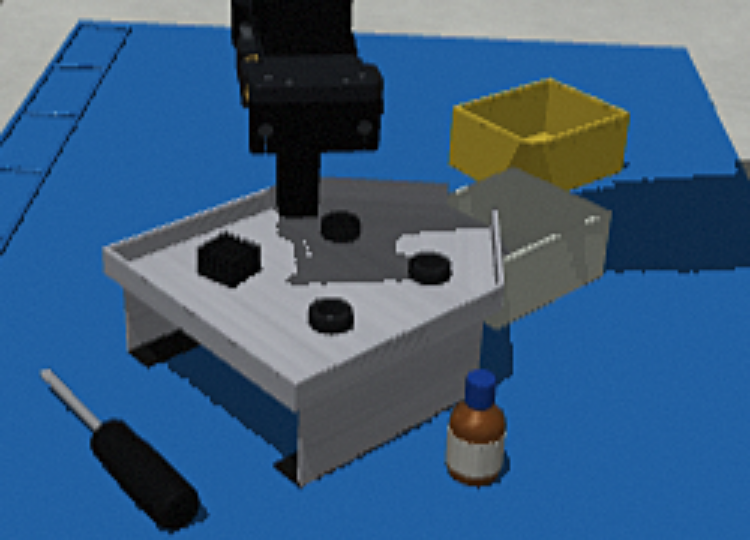

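The side view shows the fingertips at (298,217) beside ring A, with no contact even though the TCP reads z=0.063. The real tips must sit higher than nominal, so I'll probe on down to the floor.

```bash
python3 - <<'E'
from h import *
p=bot.sense()["position"]
g=bot.move_l(p-[0,0,.03],v=.02,guard=4); s=bot.sense();print(g,s["position"].round(4),s["force"].round(1),s["clock"])
E
```

```text
True [0.6148 0.0789 0.0456] [-0.7  0.8  7.6] 13.8167
```

```bash
python3 - <<'E'
from h import *
c=dict(np.load("side0.npz"))
e=np.array([[277,215],[298,218],[321,217]])/3+[150,120]
w=rays(c,e,.0805);print(w.round(4));T=lambda w:((w-tr[:2])@Rz(tr[2])*1e3).round(1)
print(T(w),T(np.array([.615,.079])))
# tip outline from nominal pose
p,r=plan(*A)[0];R=Ro.from_rotvec(r).as_matrix()
K=c["K"]
for a in(-10,10):
  for b in(-17,17):
    P=np.r_[.6149,.0789,.0805]+R@[a/1e3,b/1e3,0]; q=cv2.projectPoints(P,np.array(c["rvec"]),np.array(c["tvec"]),K,None)[0].ravel();print(a,b,((q-[150,120])*3).round(0))
E
```

```text
[[0.6266 0.0879]
 [0.6136 0.0903]
 [0.5999 0.0875]]
[[50.2 13.3]
 [39.3  5.9]
 [31.5 -5.8]] [48.2 -1.2]
-10 -17 [317. 222.]
-10 17 [311. 196.]
10 -17 [284. 223.]
10 17 [279. 197.]
```

The floor contact puts the tips about 25 mm higher than stated, while the lateral position agrees. I'll correct the push height from that contact.

```bash
sed -i 's/ZP,ZH=.075,.135/ZP,ZH=.0492,.105/' h.py; python3 - <<'E'
from h import *
P=plan(*A)
ok=run(P[1:],V[1:]); print(ok,bot.sense()["clock"])
if ok:
    q=plan(*Cc)[0]; bot.move_l(q[0]+[0,0,.03],q[1],v=.3)
look("a2");print(bot.sense()["clock"])
E
```

```text
True 18.125
44 0.465 [-9.8 60.1]
257 0.454 [-55.4  39.5]
174 0.076 [36.8 57. ]
84 0.074 [-38.6 -30.9]
71 0.017 [  -7.7 -166.5]
18.8583
```

View pics/a2.png

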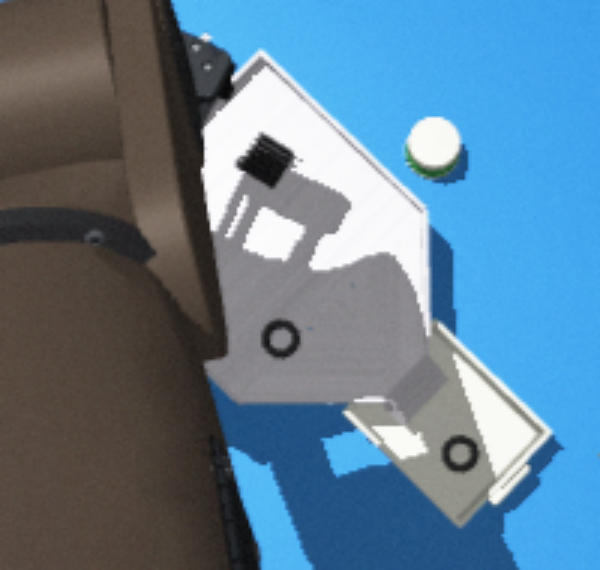

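The first ring is in the bin, at (460,453) in the crop. Ring B is unmoved at (281,338) and is next.

```bash
python3 - <<'E'
from h import *
print(bot.sense()["clock"])
ok=run(plan(*B),V); print(ok,bot.sense()["clock"])
if ok:
    q=plan(*A)[0]; bot.move_l(q[0]+[0,0,.06],q[1],v=.3)
look("b");print(bot.sense()["clock"])
E
```

```text
18.8583
True 24.3917
117 0.567 [-76.5 -54.4]
297 0.614 [-115.3  -84.4]
25.1917
```

View pics/b.png

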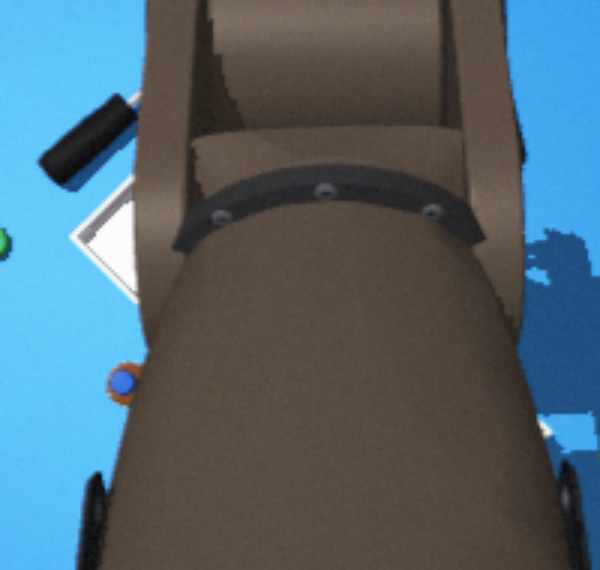

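The arm covers everything from here, so I'll swing joint 1 aside for a clear look.

```bash
python3 - <<'E'
from h import *
q=np.array(bot.sense()["q"]);q[0]+=.75;bot.move_joints(q)
look("b2");print(bot.sense()["clock"])
E
```

```text
180 0.077 [37.8 56.5]
73 0.074 [-40.6  46.5]
128 0.018 [  -1.3 -161.3]
26.9
```

View pics/b2.png

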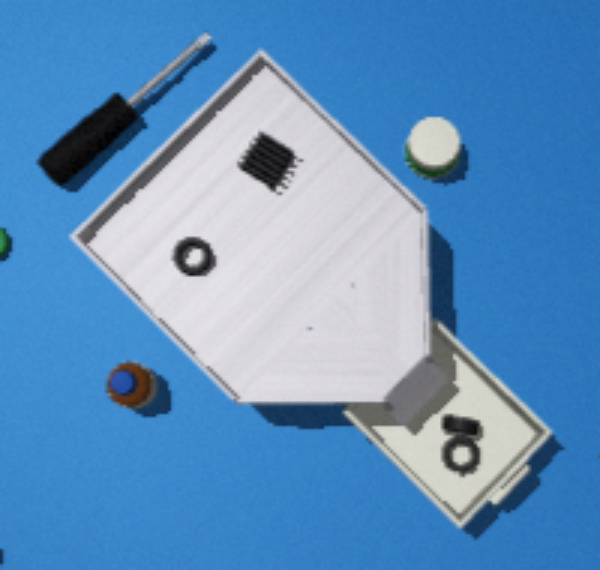

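Two rings are in the bin, at (460,425) on edge and (461,455) flat, and nothing else has moved. I'll push ring C now, then swing clear.

```bash
python3 - <<'E'
from h import *
P=plan((-40.6,46.7),(0,-72)); bot.movep(P[0][0]+[0,0,.06],P[0][1])
ok=run(P,V); print(ok,bot.sense()["clock"])
if ok:
    bot.move_l(P[-1][0]+[0,0,.08],v=.2)
    q=np.array(bot.sense()["q"]);q[0]+=.95;bot.move_joints(q)
look("c");print(bot.sense()["clock"])
E
```

```text
True 34.4167
181 0.076 [37.8 56.5]
250 0.028 [  -2.5 -148.7]
36.7833
```

View pics/c.png

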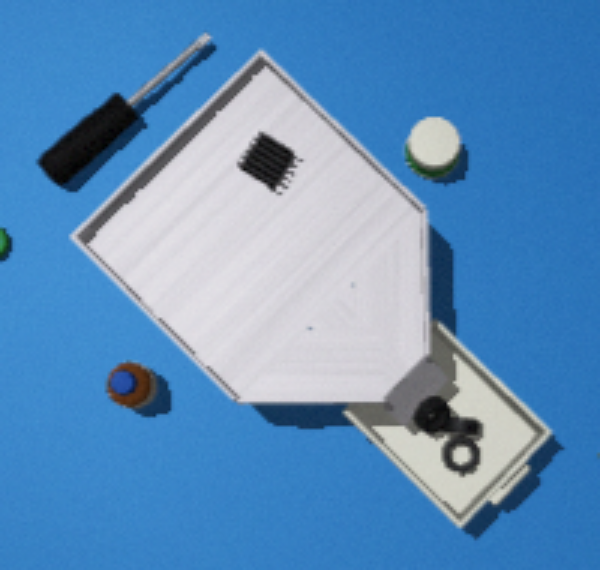

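The third ring has come to rest against the lip and the second ring, at (432,412). I'll check its height and that it is at rest before handing in.

```bash
python3 - <<'E'
from h import *
for k in range(2):
    c=vision.read_camera("top");P=cloud(c);f=c["frame"]
    v,u=np.indices(P.shape[:2]);m=(f.max(2)<75)&(np.hypot(u-(150+432/3),v-(110+412/3))<6.5)
    Q=P[m];t=(Q[:,:2]-tr[:2])@Rz(tr[2])*1e3
    print(m.sum(),t.mean(0).round(1),t.min(0).round(0),t.max(0).round(0),np.percentile(Q[:,2],[5,25,50,75,95]).round(3))
    A_=np.c_[t,np.ones(len(t))];print("plane",np.linalg.lstsq(A_,Q[:,2]*1e3,rcond=None)[0].round(2),bot.sense()["clock"]); bot.wait(.5)
E
```

```text
117 [  -2.9 -134.9] [ -15. -147.] [  12. -124.] [0.024 0.029 0.038 0.042 0.045]
plane [-1.5000e-01  9.3000e-01  1.6022e+02] 36.8333
117 [  -2.9 -134.9] [ -15. -147.] [  12. -124.] [0.023 0.029 0.037 0.042 0.045]
plane [-1.1000e-01  9.1000e-01  1.5763e+02] 37.3833
```

It is at rest, with its centre near z≈0.035 (limit about 0.05) and inside the bin. Handing in.

```bash
python3 -c "
from plant import close_job
print(close_job())"
```

```text
the job is handed in; nothing more can be done
None
```

All three rings were pushed out through the mouth one at a time and lie in the white bin (the third leans on the second), nothing else moved visibly, the gripper is clear, and the job was handed in at about 38 s; no verdict was returned.

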